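# Crank up the beaker lift

## Task

Take the loose crank off its rest post, fit it fully home on the square spindle of the lift and wind it clockwise until the lift table has come up against its top stop. Then lift the crank off and put it back fully down on the rest post and let go of it. Do not force the crank, neither while fitting it nor at the stop; handle only the crank, and leave the other things on the bench where they are.

Things in the scene. Friction and masses are not known exactly. Their poses are not given: they have to be found in the camera images.
- crank_tang (a point): Centre of the crank's upright steel tang, where to hold the crank when carrying it: a block 22 mm along the crank arm, 16 mm across it, 40 mm tall, on the crank's axis. Crank axes: z up, x from the hub along the arm to the handle. Below this point: arm's top 20 mm, arm's underside 28 mm, open lower end of the hub 50 mm.
- crank_foot (a point): Centre of the open lower end of the crank's hub (crank axes). The hub is a 30 mm square steel block with a 17.6 mm square socket, 22 mm deep, its sides parallel to the crank's x and y.
- crank_knob (a point): Middle of the crank's upright handle, a free-spinning black sleeve 20 mm across and 52 mm tall (26 mm above and below this point), 80 mm from the crank's axis; the arm's top is 30 mm below this point.
- crank: The crank as a whole; origin and axes as crank_foot. Steel, about 0.4 kg, balanced near its axis. The arm, 18 mm wide and 8 mm thick, runs from 92 mm in front of the axis to 48 mm behind it; a round counterweight (32 mm across, 16 mm thick, flush with the arm's top) is centred 38 mm behind.
- lift_seat (a point): Centre of the round seat (42 mm across, 46 mm above the bench) at the foot of the lift's upright square spindle, which is 16 mm square and stands 20 mm above this point (the top 8 mm, oiled, taper to 9 mm square). The crank is fully home when its hub rests on the seat. Axes are those of the fixed lift body. The spindle's own angle is NOT given: its flats may stand at any angle.
- table_top (a joint): Height of the lift table (110 mm square aluminium plate, beaker fixed on it) above its lowest position, m; 0.039 at the hard top stop. Turning the spindle clockwise seen from above raises it, 6 mm per radian; 3.6 to 5.5 rad are needed from the start. The spindle has friction (about 0.15 N m), stays where it is left, and has about 6 degrees of play either way in the socket.
- lift: The lift as a whole, fixed to the bench; origin on the bench under the spindle's axis, z up, lift table centred 200 mm along -y. Around the spindle a gear head 100 mm square, 40 mm tall; base 110 mm wide; 295 mm along -y an upright rod, 297 mm tall, holds an electrode over the beaker.
- rest_seat (a point): Centre of the top face of the crank's rest: a fixed grey block 100 x 100 x 20 mm, with a round steel post on this point, 13 mm thick and 16 mm tall with a tapered tip. The crank's socket goes over the post at any angle, its hub resting on the block.
- amber_bottle: Bystander: closed amber reagent bottle, 66 mm across, 140 mm tall; origin at the centre of its underside.
- clear_bottle: Bystander: closed clear reagent bottle, 60 mm across, 120 mm tall; origin at the centre of its underside.
- dish: Bystander: shallow white porcelain dish, 80 mm across, 16 mm tall; origin at the centre of its underside.
- slide_box: Bystander: flat blue box, 70 x 45 x 30 mm; origin at the centre of its underside.
- weight: Bystander: brass balance weight with a knob, 28 mm across, 40 mm tall; origin at the centre of its underside.
- spatula: Bystander: steel lab spatula, 180 mm long; origin at the centre of its underside.
- vial: Bystander: small closed glass vial, 26 mm across, 50 mm tall; origin at the centre of its underside.

How it is judged:
By the outcome, as a careful person would: the job done as asked, in the order asked, and still so for the second after the job is handed in, with the robot touching nothing.
It also fails if it takes over 69 s, if anything falls off the work surface, if the arm or the gripper's body presses on something with over 40 N, if the wrist force passes 120 N, or if a joint passes its speed limit or range.

## Robot

A 7-joint arm with a two-finger parallel gripper is mounted at the origin on the work surface. World frame = base frame: x ahead of the robot, y to its left, z up, the work surface at z = 0. Lengths are in m, angles in rad, forces in N, time in s.
With the tool pointing down it reaches from about 0.35 to 0.9 m from the base axis. Payload 8.1 kg.
Tool frame: the origin (TCP) lies midway between the tips of the shut fingers; the grasp point (between the pads) lies arm.grasp_offset behind it (arm.grasp_offset is the distance from the TCP to the grasp point, in m); z points along the fingers, y is the line along which they close (so a half turn about z gives the same grasp; the last joint's range is limited). The gripper opens to 92 mm and grips with 3 to 60 N. Pads are 19 mm wide; open, the fingers measure 130 mm over their backs; the gripper's body (75 mm by 190 mm) begins 47 mm behind the grasp point.
Start: joints at [1.216, 0.434, 0.025, 1.573, -0.012, 1.134, -0.075], TCP at [0.156, -0.605, 0.2] pointing down, gripper open.
Joint ranges: [-2.62, 2.62], [-0.44, 2.09], [-1.27, 1.32], [0.08, 2.57], [-1.32, 4.46], [0.12, 2], [-2.74, 2.74]. Speed limits (rad/s): [2.22, 2.22, 3.01, 3.01, 3.14, 3.14, 3.14].

## Interface

Orientations are given as a rotation vector (axis times angle).
In Python, from cell import observe, imaging, arm gives the robot as it stands.
- The arm moves only by the tool apply_moves, never from a script. Its argument "commands" is a list of rows, each a list of 5 numbers: the opening in per cent of the stroke, from 0 (shut) to 100 (fully open), then the shift along the world's x, y, z in units of 0.06 m (1.0 is 0.06 m), then the turn about the world's z in units of 0.5 rad (1.0 is 0.5 rad). A call has 1 to 12 rows; each row shifts and turns the commanded pose from where the row before left it; what a row does not reach is not made up. A row lasts 1/8 s, in which the tool goes at most 62.5 mm and 10.7 degrees, less where a joint would pass 70% of its speed; a pose out of reach is approached as far as the arm can. A call with a number of a shift or a turn outside -1 to 1 is refused whole. A call with a gripper value outside its range is refused whole. The fingers move at their own pace and stop on an object; "newtons" is the grip in N (left out, the last holds). Time passes only in rows, so rows that do not move let the fingers close. It gives the time, the measured TCP pose, the force, the opening and the grip force at its end, in the units of the state.
- observe(): the state, without advancing time (a new reading comes with each control period).
- imaging.get_image(name): name is "side" or "top" or "wrist"; returns (picture, depth): 480x640x3 uint8, red, green, blue; 480x640 float32, m along the optical axis (not along the pixel's ray), 0 where there is no reading.
- imaging.camera_params(name): a dict with "camera_matrix" (3x3 intrinsics, pixels), "dist" ([k1, k2, p1, p2, k3] as OpenCV has them; the pictures are not rectified), "origin" and "rotation" of the camera in the world; the wrist camera has in their place "tool_from_camera" (4x4, takes a point from camera to tool coordinates, whose origin is the TCP and whose axes are the flange's). Camera axes: x right, y up, looking along -z (the intrinsics and any distortion apply to the point x, -y, -z); pixel columns grow to the right and rows downward; lengths in m; the calibration is good to about 2 mm. A picture is of the moment at which its call begins: read the wrist's pose just before it. camera_params takes no time and is no camera call.
- arm.sign_off(): hands the job in; it is judged then, once.
The state is a dict: "clock": time; "joints": joint angles; "dq": joint speeds; "joint_efforts": joint torques, N m; "position": TCP position; "ee_rot": TCP orientation; "force": force on the tool from outside, world axes, zero at the start; "ft_torque": the same for the moment, N m; "width": opening from 0.0 (shut) to 1.0 (fully open); "gripper_force": force on a finger pad.
Only numpy, scipy, OpenCV 4.12 (cv2) and the standard library are available. Lean on these libraries where they do the work, as an engineer would, in place of code of your own. Each camera call takes 0.05 s, during which the arm holds its last target. There are 200 camera calls.

## Working session

There is one attempt and no reset: what is moved stays moved. The work goes in short steps, Python scripts to look and compute and a tool call to move; the robot and the scene stay as the last step left them, time stands still between calls to the robot, and variables do not carry over. Pictures are saved under pics/ and viewed, at most 10 in all, crops included, and the job is handed in when it is done.

Besides the shell and the picture viewer there is one more tool, called after "Emit:" by a JSON object that holds its "name" and its "arguments", one argument or row to a line. apply_moves: Moves the arm, as the interface text tells. Its arguments: {"type":"object","properties":{"commands":{"type":"array"},"newtons":{"type":"number"}},"required":["commands"]}

```bash
mkdir -p pics; ls; python3 - <<'E'
from cell import observe, imaging, arm
import cv2,numpy as np
s=observe();print(s);print(arm.grasp_offset)
for n in("top","side"):
    p,d=imaging.get_image(n);cv2.imwrite(f"pics/{n}0.png",p[:,:,::-1]);np.savez(f"pics/{n}0.npz",p=p,d=d)
    print(n,imaging.camera_params(n))
print(imaging.camera_params("wrist"))
E
```

```text
pics
{'clock': 0.0, 'joints': array([ 1.21637954,  0.43520559,  0.02493506,  1.57409222, -0.01161682,
        1.13399946, -0.07511306]), 'dq': array([ 0.00123282,  0.00091641,  0.00080644,  0.0017743 , -0.00039263,
        0.00074436, -0.00010571]), 'joint_efforts': array([-2.52306418e-04, -6.67846942e+01,  9.84722301e-01, -3.14450955e+01,
       -6.04982302e-02,  4.29686846e-02,  1.46723060e-04]), 'position': array([ 0.15555797, -0.60476023,  0.19895725]), 'ee_rot': array([-3.11521702e+00, -3.94229963e-01,  4.78534338e-04]), 'force': array([ 0.25193659, -0.27662951, -0.39287225]), 'ft_torque': array([-0.02577761, -0.00478234, -0.03031036]), 'gripper_force': 0.0, 'width': 1.0009356624329329}
0.0188
top {'camera_matrix': array([[551.88437536,   0.        , 321.47804623],
       [  0.        , 551.88437536, 236.83978733],
       [  0.        ,   0.        ,   1.        ]]), 'dist': array([-0.03415945,  0.        ,  0.        ,  0.        ,  0.        ]), 'origin': array([0.36514763, 0.05885666, 1.34848371]), 'rotation': array([ 0.0993368 , -0.10047094, -1.57741227])}
side {'camera_matr
[... 273 characters left out ...]
79208641, 0.85859222]), 'rotation': array([ 0.22617903, -1.105923  , -2.55465575])}
{'camera_matrix': array([[404.42774077,   0.        , 323.85365673],
       [  0.        , 404.42774077, 241.23198697],
       [  0.        ,   0.        ,   1.        ]]), 'dist': array([-0.07560546,  0.        ,  0.        ,  0.        ,  0.        ]), 'tool_from_camera': array([[-4.38503273e-04,  9.56890109e-01,  2.90449870e-01,
         7.88033602e-02],
       [ 9.99999541e-01,  6.66925129e-04, -6.87454212e-04,
         8.58554186e-04],
       [-8.51526453e-04,  2.90449436e-01, -9.56889962e-01,
        -1.83589823e-01],
       [ 0.00000000e+00,  0.00000000e+00,  0.00000000e+00,
         1.00000000e+00]])}
```

View pics/top0.png

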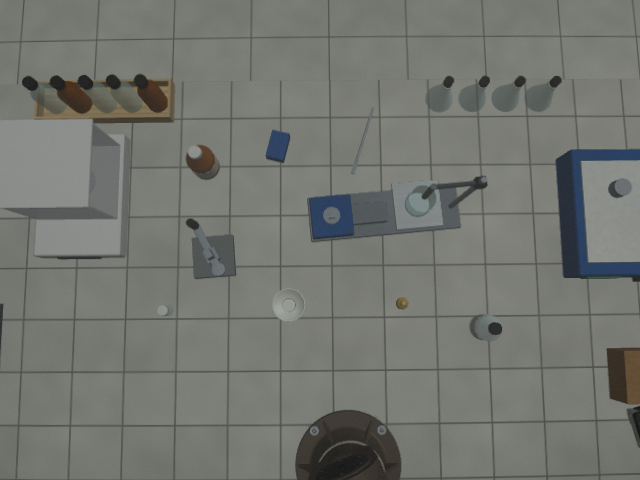

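View pics/side0.png

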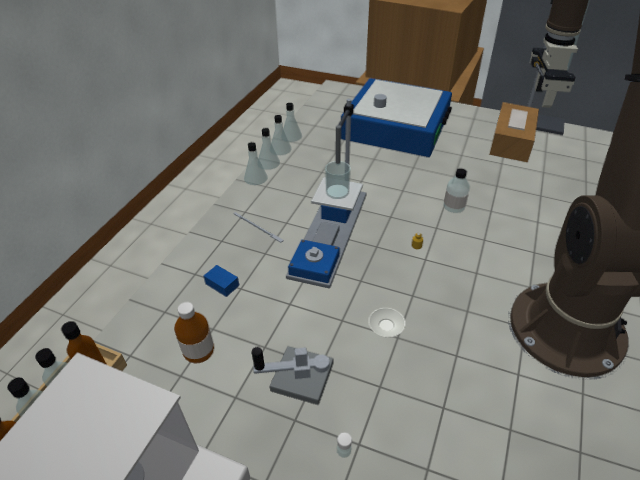

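The top view shows the crank on its rest at about (213,257) with the knob top at (192,224), and the lift head in blue at (331,215). The side view agrees.

```bash
cat > h.py <<'E'
import numpy as np,cv2
from scipy.spatial.transform import Rotation as R
from cell import observe, imaging, arm
def pose(n,s=None):
    c=imaging.camera_params(n)
    if n!="wrist": return c,R.from_rotvec(c["rotation"]).as_matrix(),c["origin"]
    T=c["tool_from_camera"];Rt=R.from_rotvec(s["ee_rot"]).as_matrix()
    return c,Rt@T[:3,:3],Rt@T[:3,3]+s["position"]
def dirs(uv,c):
    q=cv2.undistortPoints(np.array(uv,float).reshape(-1,1,2),c["camera_matrix"],c["dist"]).reshape(-1,2)
    return np.c_[q[:,0],-q[:,1],-np.ones(len(q))]
def plane(uv,z,P):
    c,Rm,o=P;d=dirs(uv,c)@Rm.T
    return o+d*((z-o[2])/d[:,2])[:,None]
def cloud(d,P):
    c,Rm,o=P;v,u=np.mgrid[:480,:640]
    X=dirs(np.c_[u.ravel(),v.ravel()],c)*d.reshape(-1,1)
    return (X@Rm.T+o).reshape(480,640,3)
def crop(p,x0,y0,x1,y1,name,k=4):
    cv2.imwrite(f"pics/{name}.png",cv2.resize(p[y0:y1,x0:x1,::-1],None,fx=k,fy=k,interpolation=cv2.INTER_CUBIC))
E
python3 - <<'E'
from h import *
for n,boxes in(("top",{"crank":(180,210,245,285),"lift":(300,170,360,250)}),("side",{"crank":(245,340,340,405),"lift":(280,230,350,285)})):
    z=np.load(f"pics/{n}0.npz");X=cloud(z["d"],pose(n))
    for k,(a,b,c,d) in boxes.items():
        Y=X[b:d,a:c].reshape(-1,3);V=z["d"][b:d,a:c].ravel()>0
        print(n,k)
        for lo,hi in((.014,.026),(.032,.038),(.038,.043),(.043,.05),(.046,.055),(.06,.07),(.08,.0945),(.098,.112)):
            m=V&(Y[:,2]>lo)&(Y[:,2]<hi)
            if m.sum()>3: print(lo,hi,m.sum(),Y[m].mean(0).round(4),Y[m].min(0).round(3),Y[m].max(0).round(3))
t=np.load("pics/top0.npz");s=np.load("pics/side0.npz")
print(plane([(213,257)],.09,pose("top")),plane([(331,215)],.046,pose("top")),plane([(314,252)],.06,pose("side")),plane([(302,354)],.09,pose("side")))
a=t["p"][195:290,180:360][:,:,::-1];b=s["p"][230:410,240:350][:,:,::-1]
A=cv2.resize(a,None,fx=3,fy=3,interpolation=2);B=cv2.resize(b,None,fx=2,fy=2,interpolation=2)
o=np.zeros((600,800,3),np.uint8);o[:A.shape[0],:A.shape[1]]=A;o[:B.shape[0],800-B.shape[1]:]=B
cv2.imwrite("pics/c1.png",o)
E
```

```text
top crank
0.014 0.026 1189 [0.4914 0.3187 0.0204] [0.438 0.267 0.014] [0.544 0.373 0.026]
0.032 0.038 10 [0.4768 0.3055 0.0343] [0.444 0.288 0.032] [0.504 0.326 0.037]
0.038 0.043 15 [0.4788 0.3034 0.0405] [0.443 0.287 0.038] [0.541 0.338 0.043]
0.043 0.05 197 [0.4948 0.3207 0.0482] [0.443 0.288 0.043] [0.574 0.359 0.05 ]
0.046 0.055 393 [0.4968 0.3224 0.0504] [0.442 0.287 0.046] [0.574 0.362 0.055]
0.06 0.07 20 [0.5178 0.3288 0.0641] [0.479 0.309 0.06 ] [0.568 0.356 0.069]
0.08 0.0945 86 [0.5023 0.3255 0.0893] [0.479 0.309 0.08 ] [0.567 0.362 0.094]
0.098 0.112 60 [0.5612 0.3582 0.1044] [0.552 0.349 0.099] [0.571 0.367 0.11 ]
top lift
0.014 0.026 131 [0.5724 0.0103 0.017 ] [ 0.528 -0.036  0.014] [0.644 0.092 0.026]
0.032 0.038 366 [0.5838 0.0177 0.0359] [ 0.532 -0.034  0.032] [0.637 0.087 0.038]
0.038 0.043 930 [0.5834 0.0328 0.0406] [ 0.532 -0.031  0.038] [0.637 0.086 0.043]
0.043 0.05 437 [0.5848 0.0344 0.0452] [ 0.532 -0.016  0.043] [0.635 0.082 0.05 ]
0.046 0.055 153 [0.5833 0.0336 0.048 ] [ 0.534 -0.013  0.046] [0.63  0.079 0.054]
0.06 0.07 36 [0.5833 0.0337 0.0644] [0.576 0.02
[... 604 characters left out ...]
0.5609 0.3595 0.1033] [0.552 0.35  0.098] [0.571 0.368 0.108]
side lift
0.014 0.026 231 [0.5688 0.043  0.0196] [ 0.531 -0.105  0.014] [0.64  0.09  0.026]
0.032 0.038 354 [0.5799 0.0166 0.0353] [ 0.531 -0.08   0.032] [0.637 0.087 0.038]
0.038 0.043 877 [0.5828 0.0378 0.04  ] [ 0.531 -0.019  0.038] [0.635 0.086 0.043]
0.043 0.05 140 [0.5826 0.038  0.0457] [ 0.54  -0.006  0.043] [0.63  0.08  0.049]
0.046 0.055 75 [0.5818 0.0384 0.0483] [0.566 0.017 0.046] [0.604 0.054 0.055]
0.06 0.07 30 [0.5831 0.035  0.0636] [0.577 0.029 0.06 ] [0.59  0.043 0.068]
[[0.48156586 0.30618247 0.09      ]] [[0.5839826  0.03392697 0.046     ]] [[0.58166943 0.03983629 0.06      ]] [[0.48567866 0.3252708  0.09      ]]
```

View pics/c1.png

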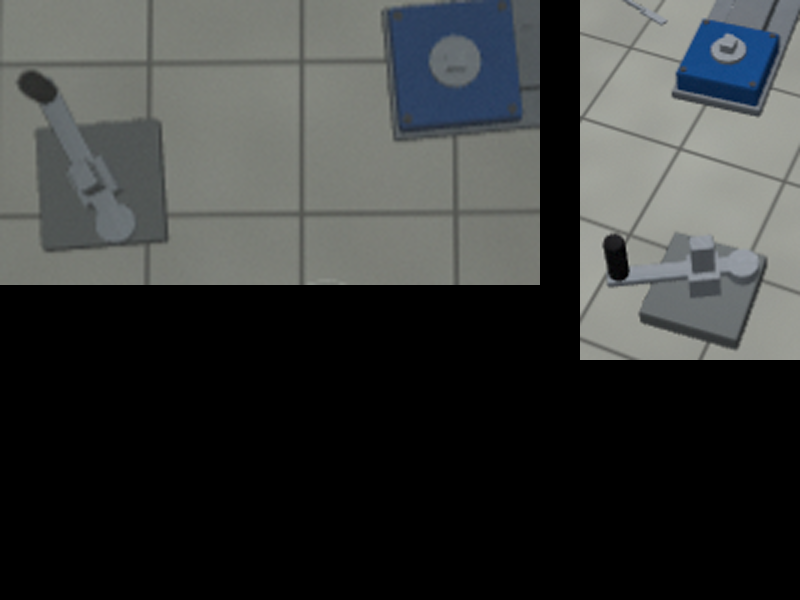

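The crops confirm it. The crank tang is at about (0.489, 0.319) and the knob at (0.561, 0.359), 82 mm apart where 80 is expected, so the arm angle is about 29°. The spindle is at about (0.583, 0.034). I'll go round the electrode and take a close look at the spindle first.

Emit:
{"name": "apply_moves", "arguments": {
  "commands": [
    [100,0.48,0.85,0,0],
    [100,0.48,0.85,0,0],
    [100,0.48,0.85,0,0],
    [100,0.48,0.85,0,0],
    [100,0.48,0.85,0,0],
    [100,0.286,0.83,0,0],
    [100,0.286,0.83,0,0],
    [100,0.286,0.83,0,0],
    [100,0.286,0.83,0,0],
    [100,0.286,0.83,0,0],
    [100,0.286,0.83,0,0],
    [100,0.286,0.83,0,0]
  ]
}}

```text
clock: 1.6
position: [0.42, -0.0002, 0.1997]
ee_rot: [3.117, 0.394, 0.0]
force: [1.4, -0.1, -0.2]
width: 1.004
gripper_force: 0.0
```

Emit:
{"name": "apply_moves", "arguments": {
  "commands": [
    [100,0.73,0.14,-0.2,0],
    [100,0.73,0.14,-0.2,0],
    [100,0.73,0.14,-0.2,0],
    [100,0.73,0.14,-0.2,0],
    [100,0,0,0,0],
    [100,0,0,0,0]
  ]
}}

```text
clock: 2.35
position: [0.5941, 0.0319, 0.1513]
ee_rot: [-3.117, -0.395, 0.003]
force: [-0.4, -0.1, -0.7]
width: 1.002
gripper_force: 0.0
```

```bash
python3 - <<'E'
from h import *
s=observe();p,d=imaging.get_image("wrist");P=pose("wrist",s);np.savez("pics/w1.npz",p=p,d=d,pos=s["position"],rot=s["ee_rot"])
print(s["position"],s["joints"].round(2))
X=cloud(d,P)
m=(d>0)&(abs(X[...,0]-.583)<.015)&(abs(X[...,1]-.034)<.015)
for lo,hi in((.05,.06),(.06,.064),(.064,.07)):
    k=m&(X[...,2]>lo)&(X[...,2]<hi);Y=X[k]
    if len(Y)>5:
        r=cv2.minAreaRect(Y[:,:2].astype(np.float32)*1000);print(lo,len(Y),Y.mean(0).round(4),np.round(r[0],1),np.round(r[1],1),r[2])
c=P[0];q=(np.array([.583,.034,.06])-P[2])@P[1];u=q[0]/-q[2]*404+324;v=-q[1]/-q[2]*404+241;print(u,v)
u=int(u);v=int(v);crop(p,u-50,v-40,u+50,v+40,"w1c",7)
E
```

```text
[0.59411879 0.03185294 0.15125206] [ 0.16  0.47 -0.43  1.68  0.22  1.04 -1.66]
0.05 208 [0.5882 0.0329 0.0569] [584.5  32.3] [16.2 15.9] 2.431002616882324
0.06 167 [0.5863 0.0327 0.0622] [584.6  32.5] [13.1 13.9] 88.84812927246094
0.064 149 [0.5844 0.0323 0.0648] [584.5  32.1] [ 9.7 10. ] 3.093430280685425
315.77754581123736 248.31758586749874
```

View pics/w1c.png

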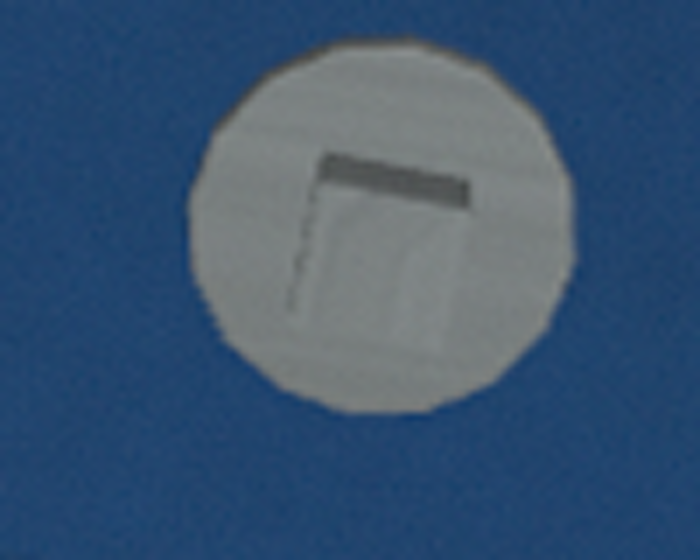

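The spindle is at (0.5845, 0.0322) and its flats stand at about 3° (mod 90). The depth rectangles give 16 mm and 10 mm sides, as expected. Next I go above the crank, turned about 195°, which leaves wrist range for clockwise winding.

Emit:
{"name": "apply_moves", "arguments": {
  "commands": [
    [100,-0.087,0.24,0.01,0.34],
    [100,-0.087,0.24,0.01,0.34],
    [100,-0.087,0.24,0.01,0.34],
    [100,-0.087,0.24,0.01,0.34],
    [100,-0.087,0.24,0.01,0.34],
    [100,-0.087,0.24,0.01,0.34],
    [100,-0.087,0.24,0.01,0.34],
    [100,-0.087,0.24,0.01,0.34],
    [100,-0.087,0.24,0.01,0.34],
    [100,-0.087,0.24,0.01,0.34]
  ]
}}

```text
clock: 3.65
position: [0.542, 0.1755, 0.1586]
ee_rot: [1.753, 2.605, -0.001]
force: [-0.5, 0.2, 0.4]
width: 1.001
gripper_force: 0.0
```

Emit:
{"name": "apply_moves", "arguments": {
  "commands": [
    [100,-0.087,0.24,0.01,0.34],
    [100,-0.087,0.24,0.01,0.34],
    [100,-0.087,0.24,0.01,0.34],
    [100,-0.087,0.24,0.01,0.34],
    [100,-0.087,0.24,0.01,0.34],
    [100,-0.087,0.24,0.01,0.34],
    [100,-0.087,0.24,0.01,0.34],
    [100,-0.087,0.24,0.01,0.34],
    [100,-0.087,0.24,0.01,0.34],
    [100,-0.087,0.24,0.01,0.34],
    [100,0,0,0,0],
    [100,0,0,0,0]
  ]
}}

```text
clock: 5.15
position: [0.4909, 0.3188, 0.164]
ee_rot: [-0.786, 3.041, -0.002]
force: [0.3, -0.3, -0.0]
width: 1.001
gripper_force: 0.0
```

```bash
python3 - <<'E'
from h import *
s=observe();p,d=imaging.get_image("wrist");P=pose("wrist",s);np.savez("pics/w2.npz",p=p,d=d,pos=s["position"],rot=s["ee_rot"])
Rm=R.from_rotvec(s["ee_rot"]).as_matrix()
print(s["position"],s["joints"].round(2),"yaw",np.degrees(np.arctan2(Rm[1,0],Rm[0,0])))
X=cloud(d,P)
near=(d>0)&(np.hypot(X[...,0]-.489,X[...,1]-.319)<.025)
for nm,m in(("tang",near&(X[...,2]>.084)&(X[...,2]<.096)),("arm",(d>0)&(np.hypot(X[...,0]-.489,X[...,1]-.319)<.1)&(X[...,2]>.045)&(X[...,2]<.054)),("knob",(d>0)&(np.hypot(X[...,0]-.561,X[...,1]-.359)<.02)&(X[...,2]>.1)&(X[...,2]<.112))):
    Y=X[m]
    if len(Y)>5:
        r=cv2.minAreaRect(Y[:,:2].astype(np.float32)*1000);print(nm,len(Y),Y.mean(0).round(4),np.round(r[0],1),np.round(r[1],1),r[2])
cv2.imwrite("pics/w2.png",p[:,:,::-1])
E
```

```text
[0.49086124 0.31880146 0.16395179] [ 0.08  0.71 -1.21  1.66  0.69  1.27  0.81] yaw -151.00898232984045
tang 768 [0.4903 0.3183 0.0884] [490.7 318.5] [21.8 15.6] 29.244993209838867
arm 3776 [0.4913 0.3187 0.0487] [502.5 324.5] [134.   31.1] 28.044557571411133
```

View pics/w2.png

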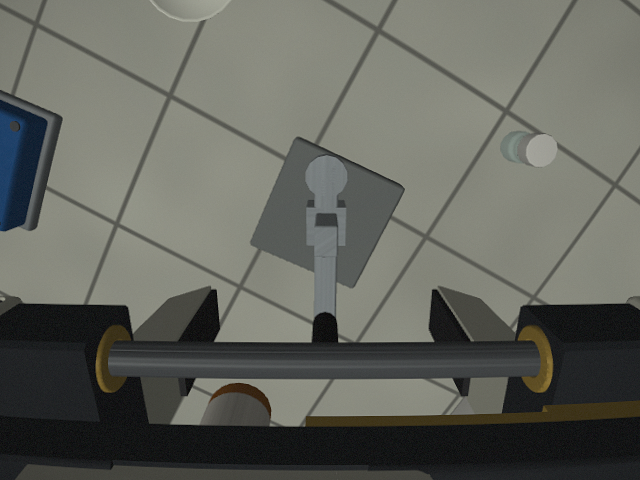

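The tang is at (0.4905, 0.3185) at 29.2°, 21.8×15.6 mm, and the tool is already aligned with it. I'll descend and grip.

Emit:
{"name": "apply_moves", "arguments": {
  "commands": [
    [100,0,0,-0.4,0],
    [100,0,0,-0.4,0],
    [100,0,0,-0.4,0],
    [100,0,0,-0.4,0],
    [100,0,0,-0.23,0],
    [100,0,0,0,0],
    [0,0,0,0,0],
    [0,0,0,0,0],
    [0,0,0,0,0],
    [0,0,0,0,0],
    [0,0,0,0,0],
    [0,0,0,0,0]
  ],
  "newtons": 35
}}

```text
clock: 6.7
position: [0.4906, 0.3199, 0.054]
ee_rot: [-0.793, 3.04, 0.0]
force: [-0.0, -0.3, -0.4]
width: 0.398
gripper_force: 0.0
```

```bash
python3 -c "
from h import *
s=observe();print(s['position'],s['joints'].round(2),s['force'].round(2),s['ft_torque'].round(2),s['width'],s['gripper_force'])"
```

```text
[0.49062852 0.31988806 0.05396151] [ 0.03  0.81 -1.11  1.77  0.82  1.1   0.71] [-0.02 -0.32 -0.38] [ 0.18 -0.1  -0.03] 0.39808692548772123 0.0
```

Still closing (target width about 0.17).

Emit:
{"name": "apply_moves", "arguments": {
  "commands": [
    [0,0,0,0,0],
    [0,0,0,0,0],
    [0,0,0,0,0],
    [0,0,0,0,0],
    [0,0,0,0,0]
  ]
}}

```text
clock: 7.32
position: [0.4905, 0.3199, 0.0539]
ee_rot: [0.793, -3.04, -0.0]
force: [0.1, 0.5, -0.9]
width: 0.169
gripper_force: 35.0
```

Emit:
{"name": "apply_moves", "arguments": {
  "commands": [
    [0,0,0,0.12,0],
    [0,0,0,0.12,0],
    [0,0,0,0.2,0],
    [0,0,0,0.3,0],
    [0,0,0,0.4,0],
    [0,0,0,0.4,0],
    [0,0,0,0.2,0],
    [0,0,0,0,0]
  ]
}}

```text
clock: 8.32
position: [0.491, 0.3202, 0.1595]
ee_rot: [-0.792, 3.038, 0.0]
force: [0.4, -0.6, -4.1]
width: 0.17
gripper_force: 35.0
```

```bash
python3 -c "
from h import *
s=observe();Rm=R.from_rotvec(s['ee_rot']).as_matrix()
print(s['position'],s['joints'].round(2),s['force'].round(2),s['ft_torque'].round(2),s['width'],s['gripper_force'],np.degrees(np.arctan2(Rm[1,0],Rm[0,0])))"
```

```text
[0.49098086 0.32024816 0.15951168] [ 0.07  0.7  -1.19  1.66  0.68  1.26  0.82] [ 0.36 -0.63 -4.06] [ 0.15 -0.08 -0.03] 0.17049734974616798 34.96954143047333 -150.78398238339958
```

Emit:
{"name": "apply_moves", "arguments": {
  "commands": [
    [0,0.156,-0.48,0,-0.09],
    [0,0.156,-0.48,0,-0.09],
    [0,0.156,-0.48,0,-0.09],
    [0,0.156,-0.48,0,-0.09],
    [0,0.156,-0.48,0,-0.09],
    [0,0.156,-0.48,0,-0.09],
    [0,0.156,-0.48,0,-0.09],
    [0,0.156,-0.48,0,-0.09],
    [0,0.156,-0.48,0,-0.09],
    [0,0.156,-0.48,0,-0.105],
    [0,0,0,0,0],
    [0,0,0,0,0]
  ]
}}

```text
clock: 9.82
position: [0.584, 0.0321, 0.158]
ee_rot: [0.083, -3.14, -0.001]
force: [-0.4, 0.5, -4.0]
width: 0.173
gripper_force: 35.0
```

```bash
cat > st.py <<'E'
from h import *
s=observe();Rm=R.from_rotvec(s['ee_rot']).as_matrix()
print(s['clock'],s['position'].round(4),s['joints'].round(2),s['force'].round(2),s['ft_torque'].round(2),s['width'].round(3),s['gripper_force'].round(1),"yaw",np.degrees(np.arctan2(Rm[1,0],Rm[0,0])).round(1))
E
python3 st.py; python3 - <<'E'
from h import *
p,d=imaging.get_image("side");X=cloud(d,pose("side"));p2,d2=imaging.get_image("top");X2=cloud(d2,pose("top"))
for Y,D in((X,d),(X2,d2)):
    m=(D>0)&(abs(Y[...,0]-.575)<.07)&(abs(Y[...,1]+.168)<.07)&(Y[...,2]>.02)&(Y[...,2]<.13)
    h,e=np.histogram(Y[m][:,2],np.arange(.02,.13,.003));print([(round(float(b),3),int(a)) for a,b in zip(h,e)])
cv2.imwrite("pics/s2.png",cv2.resize(p[150:330,230:430,::-1],None,fx=4,fy=4)[:600])
E
```

```text
[(0.02, 21), (0.023, 22), (0.026, 28), (0.029, 26), (0.032, 22), (0.035, 30), (0.038, 19), (0.041, 24), (0.044, 29), (0.047, 25), (0.05, 26), (0.053, 30), (0.056, 19), (0.059, 4), (0.062, 0), (0.065, 0), (0.068, 0), (0.071, 0), (0.074, 11), (0.077, 32), (0.08, 205), (0.083, 297), (0.086, 44), (0.089, 22), (0.092, 20), (0.095, 20), (0.098, 25), (0.101, 19), (0.104, 23), (0.107, 18), (0.11, 21), (0.113, 19), (0.116, 23), (0.119, 34), (0.122, 24), (0.125, 30)]
[(0.02, 0), (0.023, 0), (0.026, 0), (0.029, 0), (0.032, 0), (0.035, 0), (0.038, 0), (0.041, 0), (0.044, 0), (0.047, 0), (0.05, 0), (0.053, 0), (0.056, 0), (0.059, 0), (0.062, 0), (0.065, 0), (0.068, 0), (0.071, 0), (0.074, 0), (0.077, 1), (0.08, 20), (0.083, 20), (0.086, 7), (0.089, 2), (0.092, 0), (0.095, 0), (0.098, 0), (0.101, 1), (0.104, 0), (0.107, 2), (0.11, 0), (0.113, 0), (0.116, 4), (0.119, 4), (0.122, 3), (0.125, 4)]Traceback (most recent call last):
  File "st.py", line 3, in <module>
    print(s['clock'],s['position'].round(4),s['joints'].round(2),s['force'].round(2),s['ft_torque'].round(2),s['width'].round(3),s['gripper_force'].round(1),"yaw",np.degrees(np.arctan2(Rm[1,0],Rm[0,0])).round(1))
                                                                                                             ^^^^^^^^^^^^^^^^
AttributeError: 'float' object has no attribute 'round'
```

View pics/s2.png

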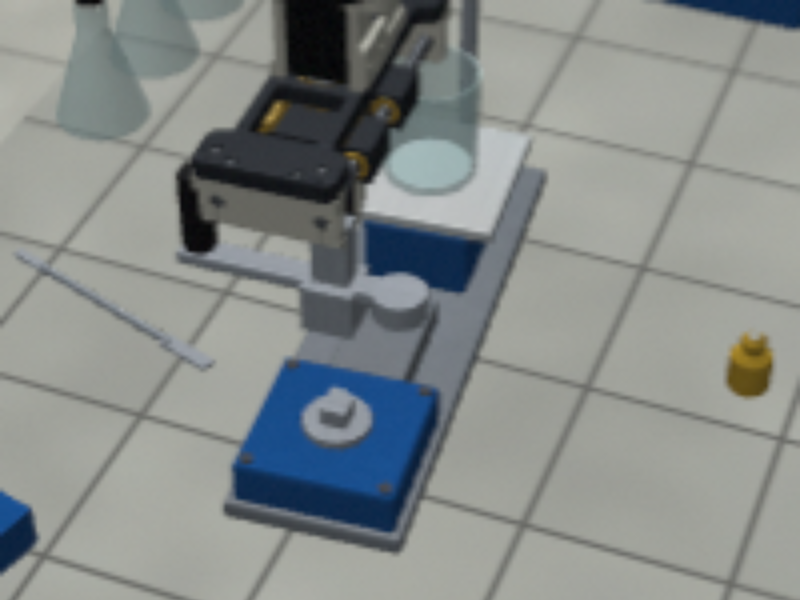

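The crank hangs straight above the spindle and the table top is at about z = 0.083. Next I lower it onto the taper.

Emit:
{"name": "apply_moves", "arguments": {
  "commands": [
    [0,0.01,0.005,-0.3,0],
    [0,0,0,-0.3,0],
    [0,0,0,-0.3,0],
    [0,0,0,-0.08,0],
    [0,0,0,-0.06,0],
    [0,0,0,0,0]
  ]
}}

```text
clock: 10.68
position: [0.585, 0.0323, 0.0961]
ee_rot: [-0.083, 3.14, 0.0]
force: [0.1, -0.5, -3.5]
width: 0.168
gripper_force: 35.0
```

Emit:
{"name": "apply_moves", "arguments": {
  "commands": [
    [0,0,0,-0.04,0],
    [0,0,0,-0.04,0],
    [0,0,0,0,0]
  ]
}}

```text
clock: 11.05
position: [0.5848, 0.0322, 0.0911]
ee_rot: [0.083, -3.14, -0.0]
force: [0.5, 0.1, -3.5]
width: 0.168
gripper_force: 35.0
```

```bash
sed -i "s/s\['width'\].round(3),s\['gripper_force'\].round(1)/round(s['width'],3),round(s['gripper_force'],1)/" st.py; python3 st.py
```

```text
11.05 [0.5848 0.0322 0.0911] [ 0.53  0.73 -1.07  1.74  0.71  1.11  0.86] [ 0.52  0.13 -3.5 ] [ 0.12 -0.1  -0.03] 0.168 35.0 yaw -177.0
```

Emit:
{"name": "apply_moves", "arguments": {
  "commands": [
    [0,0,0,-0.04,0],
    [0,0,0,-0.04,0],
    [0,0,0,-0.03,0],
    [0,0,0,0,0]
  ]
}}

```text
clock: 11.55
position: [0.5847, 0.0322, 0.0843]
ee_rot: [0.083, -3.14, -0.0]
force: [0.1, -0.3, -4.5]
width: 0.169
gripper_force: 35.0
```

Emit:
{"name": "apply_moves", "arguments": {
  "commands": [
    [0,0,0,-0.03,0],
    [0,0,0,-0.025,0],
    [0,0,0,0,0]
  ]
}}

```text
clock: 11.92
position: [0.5847, 0.0322, 0.0811]
ee_rot: [0.083, -3.14, -0.0]
force: [-0.6, 0.2, -4.5]
width: 0.171
gripper_force: 35.0
```

Emit:
{"name": "apply_moves", "arguments": {
  "commands": [
    [0,0,0,-0.015,0],
    [0,0,0,0,0]
  ]
}}

```text
clock: 12.18
position: [0.5848, 0.0322, 0.0803]
ee_rot: [-0.083, 3.14, 0.0]
force: [-0.3, 1.1, -4.4]
width: 0.169
gripper_force: 35.0
```

Emit:
{"name": "apply_moves", "arguments": {
  "commands": [
    [0,0,0,-0.015,0],
    [0,0,0,0,0]
  ]
}}

```text
clock: 12.42
position: [0.585, 0.0323, 0.0799]
ee_rot: [-0.083, 3.14, -0.0]
force: [-1.8, -0.3, 3.7]
width: 0.17
gripper_force: 35.0
```

The crank is home: contact at z ≈ 0.080, as predicted. I'll start winding clockwise gently.

Emit:
{"name": "apply_moves", "arguments": {
  "commands": [
    [0,0,0,0,-0.1],
    [0,0,0,0,-0.2],
    [0,0,0,0,-0.3],
    [0,0,0,0,-0.3],
    [0,0,0,0,0]
  ]
}}

```text
clock: 13.05
position: [0.5847, 0.0328, 0.08]
ee_rot: [0.618, 3.08, 0.0]
force: [-2.5, 1.6, 5.0]
width: 0.172
gripper_force: 35.0
```

```bash
python3 st.py
```

```text
13.05 [0.5847 0.0328 0.08  ] [ 0.48  0.69 -0.95  1.75  0.65  1.04  0.46] [-2.5   1.62  5.04] [ 0.4   0.62 -0.01] 0.172 35.0 yaw 157.3
```

Emit:
{"name": "apply_moves", "arguments": {
  "commands": [
    [0,0,0,0.006,-0.3],
    [0,0,0,0,-0.3],
    [0,0,0,0,-0.3],
    [0,0,0,0,-0.3],
    [0,0,0,0,-0.3],
    [0,0,0,0,-0.3],
    [0,0,0,0,-0.3],
    [0,0,0,0,0]
  ]
}}

```text
clock: 14.05
position: [0.5845, 0.0327, 0.08]
ee_rot: [-2.075, -2.359, 0.0]
force: [-3.9, 1.6, 3.9]
width: 0.17
gripper_force: 35.0
```

```bash
python3 st.py; cat > tab.py <<'E'
from h import *
p,d=imaging.get_image("side");X=cloud(d,pose("side"));np.savez("pics/last.npz",p=p,d=d)
m=(d>0)&(abs(X[...,0]-.575)<.05)&(abs(X[...,1]+.168)<.05)&(X[...,2]>.06)&(X[...,2]<.15)&(p.min(2)>130)
z=X[m][:,2];h,e=np.histogram(z,np.arange(.06,.15,.004));k=h.argmax();print("table z",np.median(z[abs(z-e[k]-.002)<.006]),h[k])
E
python3 tab.py; python3 - <<'E'
from h import *
p=np.load("pics/side0.npz");d=p["d"];p=p["p"];X=cloud(d,pose("side"))
m=(d>0)&(abs(X[...,0]-.575)<.05)&(abs(X[...,1]+.168)<.05)&(X[...,2]>.06)&(X[...,2]<.15)&(p.min(2)>130)
z=X[m][:,2];h,e=np.histogram(z,np.arange(.06,.15,.004));k=h.argmax();print("table z0",np.median(z[abs(z-e[k]-.002)<.006]),h[k])
E
```

```text
14.05 [0.5845 0.0327 0.08  ] [ 0.33  0.6  -0.7   1.76  0.46  0.95 -0.43] [-3.93  1.61  3.94] [0.41 0.82 0.04] 0.17 35.0 yaw 97.3
table z 0.09193342298268387 68
table z0 0.0835051408391691 245
```

The table rose 8.4 mm for 1.4 rad, so it's winding properly. Continuing, still below the 3.6 rad minimum.

Emit:
{"name": "apply_moves", "arguments": {
  "commands": [
    [0,0,0,0,-0.3],
    [0,0,0,0,-0.3],
    [0,0,0,0,-0.3],
    [0,0,0,0,-0.3],
    [0,0,0,0,-0.3],
    [0,0,0,0,-0.3],
    [0,0,0,0,-0.3],
    [0,0,0,0,-0.3],
    [0,0,0,0,-0.3],
    [0,0,0,0,-0.3],
    [0,0,0,0,0]
  ]
}}

```text
clock: 15.48
position: [0.5845, 0.0328, 0.0799]
ee_rot: [-3.126, -0.313, 0.001]
force: [-3.5, 2.1, 6.0]
width: 0.169
gripper_force: 35.0
```

```bash
python3 st.py;python3 tab.py
```

```text
15.475 [0.5845 0.0328 0.0799] [ 0.08  0.52 -0.32  1.79  0.21  0.87 -1.71] [-3.54  2.07  5.97] [0.57 0.96 0.04] 0.169 35.0 yaw 11.4
table z 0.10063386930386853 226
```

Emit:
{"name": "apply_moves", "arguments": {
  "commands": [
    [0,0,0,0,-0.2],
    [0,0,0,0,-0.2],
    [0,0,0,0,-0.2],
    [0,0,0,0,-0.2],
    [0,0,0,0,-0.2],
    [0,0,0,0,-0.2],
    [0,0,0,0,0]
  ]
}}

```text
clock: 16.4
position: [0.5845, 0.0327, 0.0799]
ee_rot: [3.079, -0.623, -0.001]
force: [-4.0, 0.9, 6.3]
width: 0.17
gripper_force: 35.0
```

```bash
python3 st.py
```

```text
16.4 [0.5845 0.0327 0.0799] [-0.03  0.5  -0.17  1.8   0.11  0.85 -2.22] [-4.01  0.92  6.32] [0.58 0.97 0.13] 0.17 35.0 yaw -22.9
```

The wrist is nearing its limit, so I'll let go, raise, turn half a turn back, and regrip the tang.

Emit:
{"name": "apply_moves", "arguments": {
  "commands": [
    [60,0,0,0,0],
    [60,0,0,0,0],
    [60,0,0,0,0],
    [60,0,0,0,0],
    [60,0,0,0.25,0],
    [60,0,0,0.35,0],
    [60,0,0,0.35,0],
    [60,0,0,0,0.35],
    [60,0,0,0,0.35],
    [60,0,0,0,0.35],
    [60,0,0,0,0.35],
    [60,0,0,0,0.35]
  ]
}}

```text
clock: 17.9
position: [0.5852, 0.0321, 0.138]
ee_rot: [3.053, 0.739, 0.002]
force: [0.1, -0.5, -0.6]
width: 0.6
gripper_force: 0.0
```

Emit:
{"name": "apply_moves", "arguments": {
  "commands": [
    [60,0,0,0,0.35],
    [60,0,0,0,0.35],
    [60,0,0,0,0.35],
    [60,0,0,0,0.35],
    [60,0,0,0,0.35],
    [60,0,0,0,0.35],
    [60,0,0,0,0.35],
    [60,0,0,0,0.35],
    [60,0,0,0,0.35],
    [60,0,0,0,0.35],
    [60,0,0,0,0.35],
    [60,0,0,0,0.35]
  ]
}}

```text
clock: 19.4
position: [0.5852, 0.0317, 0.1379]
ee_rot: [0.878, 3.015, -0.001]
force: [0.8, 0.9, -0.9]
width: 0.603
gripper_force: 0.0
```

Emit:
{"name": "apply_moves", "arguments": {
  "commands": [
    [60,0,0,0,0.333],
    [60,0,0,0,0],
    [60,0,0,0,0]
  ]
}}

```text
clock: 19.77
position: [0.585, 0.032, 0.1373]
ee_rot: [0.639, 3.075, -0.0]
force: [-0.0, -0.3, -0.5]
width: 0.598
gripper_force: 0.0
```

```bash
python3 st.py;python3 tab.py; python3 - <<'E'
from h import *
s=observe();p,d=imaging.get_image("wrist");P=pose("wrist",s)
X=cloud(d,P);m=(d>0)&(np.hypot(X[...,0]-.584,X[...,1]-.033)<.025)&(X[...,2]>.105)&(X[...,2]<.125);Y=X[m]
r=cv2.minAreaRect(Y[:,:2].astype(np.float32)*1000);print(len(Y),Y.mean(0).round(4),np.round(r[0],1),np.round(r[1],1),r[2])
E
```

```text
19.775 [0.585  0.032  0.1373] [ 0.47  0.6  -0.93  1.7   0.53  1.11  0.54] [-0.02 -0.26 -0.49] [ 0.07 -0.11  0.03] 0.598 0.0 yaw 156.5
table z 0.10432504936963505 187
1224 [0.583  0.0325 0.114 ] [584.1  32. ] [16.  22.3] 67.02600860595703
```

The tang is at (0.584, 0.032) at 157°, and its height says the crank is still home. Regripping.

Emit:
{"name": "apply_moves", "arguments": {
  "commands": [
    [60,-0.008,0,-0.3,0],
    [60,0,0,-0.3,0],
    [60,0,0,-0.3,0],
    [60,0,0,-0.045,0],
    [0,0,0,0,0],
    [0,0,0,0,0],
    [0,0,0,0,0],
    [0,0,0,0,0],
    [0,0,0,0,0],
    [0,0,0,0,0],
    [0,0,0,0,0],
    [0,0,0,0,0]
  ],
  "newtons": 30
}}

```text
clock: 21.38
position: [0.5846, 0.0325, 0.0804]
ee_rot: [0.633, 3.077, 0.001]
force: [0.6, 1.1, 4.2]
width: 0.17
gripper_force: 29.9
```

Emit:
{"name": "apply_moves", "arguments": {
  "commands": [
    [0,0,0,0,0],
    [0,0,0,0,-0.1],
    [0,0,0,0,0]
  ]
}}

```text
clock: 21.75
position: [0.5846, 0.0324, 0.0804]
ee_rot: [0.709, 3.06, 0.0]
force: [1.1, 0.7, 5.3]
width: 0.171
gripper_force: 29.9
```

```bash
python3 st.py
```

```text
21.75 [0.5846 0.0324 0.0804] [ 0.43  0.66 -0.87  1.76  0.59  1.01  0.45] [1.12 0.7  5.32] [ 0.41 -0.31  0.13] 0.171 29.9 yaw 153.9
```

Emit:
{"name": "apply_moves", "arguments": {
  "commands": [
    [0,0,0,0,-0.1],
    [0,0,0,0,-0.1],
    [0,0,0,0,-0.1],
    [0,0,0,0,0]
  ]
}}

```text
clock: 22.25
position: [0.5846, 0.0324, 0.0804]
ee_rot: [0.935, 2.999, 0.0]
force: [0.6, 1.1, 5.3]
width: 0.171
gripper_force: 29.9
```

```bash
python3 st.py
```

```text
22.25 [0.5846 0.0324 0.0804] [ 0.41  0.64 -0.84  1.76  0.56  0.99  0.32] [0.62 1.12 5.28] [ 0.37 -0.27  0.12] 0.171 29.9 yaw 145.4
```

Emit:
{"name": "apply_moves", "arguments": {
  "commands": [
    [0,0,0,0,-0.1],
    [0,0,0,0,-0.1],
    [0,0,0,0,-0.1],
    [0,0,0,0,0]
  ]
}}

```text
clock: 22.75
position: [0.5845, 0.0323, 0.0804]
ee_rot: [1.157, 2.92, 0.0]
force: [-0.8, 1.2, 6.3]
width: 0.171
gripper_force: 30.0
```

```bash
python3 st.py
```

```text
22.75 [0.5845 0.0323 0.0804] [ 0.39  0.63 -0.8   1.76  0.53  0.98  0.2 ] [-0.76  1.17  6.28] [ 0.33 -0.19  0.19] 0.171 30.0 yaw 136.8
```

Emit:
{"name": "apply_moves", "arguments": {
  "commands": [
    [0,0,0,0,-0.1],
    [0,0,0,0,-0.1],
    [0,0,0,0,-0.1],
    [0,0,0,0,0]
  ]
}}

```text
clock: 23.25
position: [0.5844, 0.0323, 0.0803]
ee_rot: [1.373, 2.826, 0.0]
force: [0.2, 1.6, 5.6]
width: 0.17
gripper_force: 29.9
```

```bash
python3 st.py
```

```text
23.25 [0.5844 0.0323 0.0803] [ 0.37  0.62 -0.76  1.76  0.51  0.97  0.07] [0.22 1.64 5.61] [ 0.29 -0.14  0.18] 0.17 29.9 yaw 128.2
```

Emit:
{"name": "apply_moves", "arguments": {
  "commands": [
    [0,0,0,0,-0.1],
    [0,0,0,0,-0.1],
    [0,0,0,0,-0.1],
    [0,0,0,0,0]
  ]
}}

```text
clock: 23.75
position: [0.5844, 0.0322, 0.0803]
ee_rot: [1.581, 2.715, -0.0]
force: [0.3, 0.8, 6.4]
width: 0.169
gripper_force: 29.9
```

```bash
python3 st.py
```

```text
23.75 [0.5844 0.0322 0.0803] [ 0.35  0.61 -0.73  1.76  0.48  0.96 -0.06] [0.25 0.81 6.36] [ 0.26 -0.08  0.12] 0.169 29.9 yaw 119.6
```

Emit:
{"name": "apply_moves", "arguments": {
  "commands": [
    [0,0,0,0,-0.1],
    [0,0,0,0,-0.1],
    [0,0,0,0,-0.1],
    [0,0,0,0,0]
  ]
}}

```text
clock: 24.25
position: [0.5843, 0.0322, 0.0803]
ee_rot: [1.78, 2.589, -0.0]
force: [-0.6, 1.4, 6.1]
width: 0.172
gripper_force: 29.9
```

```bash
python3 st.py; python3 tab.py
```

```text
24.25 [0.5843 0.0322 0.0803] [ 0.33  0.6  -0.69  1.77  0.46  0.95 -0.19] [-0.55  1.36  6.06] [0.24 0.03 0.14] 0.172 29.9 yaw 111.0
table z 0.10920614123942335 102
```

Emit:
{"name": "apply_moves", "arguments": {
  "commands": [
    [0,0,0,0,-0.1],
    [0,0,0,0,-0.1],
    [0,0,0,0,-0.1],
    [0,0,0,0,0]
  ]
}}

```text
clock: 24.8
position: [0.5842, 0.0322, 0.0803]
ee_rot: [1.969, 2.448, -0.0]
force: [-0.2, 1.5, 5.9]
width: 0.169
gripper_force: 29.9
```

```bash
python3 st.py
```

```text
24.8 [0.5842 0.0322 0.0803] [ 0.3   0.58 -0.65  1.77  0.43  0.94 -0.31] [-0.2   1.48  5.93] [0.25 0.04 0.15] 0.169 29.9 yaw 102.4
```

Emit:
{"name": "apply_moves", "arguments": {
  "commands": [
    [0,0,0,0,-0.1],
    [0,0,0,0,-0.1],
    [0,0,0,0,-0.1],
    [0,0,0,0,0]
  ]
}}

```text
clock: 25.3
position: [0.5842, 0.0323, 0.0803]
ee_rot: [2.146, 2.294, -0.0]
force: [-1.1, 1.2, 6.7]
width: 0.166
gripper_force: 29.9
```

```bash
python3 st.py
```

```text
25.3 [0.5842 0.0323 0.0803] [ 0.28  0.57 -0.62  1.77  0.4   0.93 -0.44] [-1.09  1.17  6.66] [0.21 0.14 0.14] 0.166 29.9 yaw 93.8
```

Emit:
{"name": "apply_moves", "arguments": {
  "commands": [
    [0,0,0,0,-0.1],
    [0,0,0,0,-0.1],
    [0,0,0,0,-0.1],
    [0,0,0,0,0]
  ]
}}

```text
clock: 25.8
position: [0.5841, 0.0322, 0.0803]
ee_rot: [-2.312, -2.127, 0.001]
force: [-1.6, 1.2, 6.3]
width: 0.167
gripper_force: 29.9
```

```bash
python3 st.py
```

```text
25.8 [0.5841 0.0322 0.0803] [ 0.25  0.57 -0.58  1.77  0.38  0.92 -0.57] [-1.65  1.22  6.29] [0.24 0.22 0.08] 0.167 29.9 yaw 85.2
```

Emit:
{"name": "apply_moves", "arguments": {
  "commands": [
    [0,0,0,0,-0.1],
    [0,0,0,0,-0.1],
    [0,0,0,0,-0.1],
    [0,0,0,0,0]
  ]
}}

```text
clock: 26.3
position: [0.5839, 0.0323, 0.0803]
ee_rot: [-2.465, -1.947, 0.001]
force: [-1.2, 0.6, 7.1]
width: 0.171
gripper_force: 29.9
```

```bash
python3 st.py; python3 tab.py
```

```text
26.3 [0.5839 0.0323 0.0803] [ 0.23  0.56 -0.54  1.77  0.35  0.91 -0.7 ] [-1.2   0.56  7.11] [0.29 0.32 0.17] 0.171 29.9 yaw 76.6
table z 0.1126966929265319 206
```

Emit:
{"name": "apply_moves", "arguments": {
  "commands": [
    [0,0,0,0,-0.1],
    [0,0,0,0,-0.1],
    [0,0,0,0,0]
  ]
}}

```text
clock: 26.72
position: [0.584, 0.0324, 0.0803]
ee_rot: [-2.559, -1.822, 0.001]
force: [-1.5, 0.7, 7.1]
width: 0.171
gripper_force: 30.2
```

```bash
python3 st.py
```

```text
26.725 [0.584  0.0324 0.0803] [ 0.21  0.55 -0.51  1.78  0.33  0.9  -0.78] [-1.46  0.71  7.11] [0.23 0.27 0.44] 0.171 30.2 yaw 70.9
```

Emit:
{"name": "apply_moves", "arguments": {
  "commands": [
    [0,0,0,0,-0.04],
    [0,0,0,0,0]
  ]
}}

```text
clock: 26.98
position: [0.584, 0.0323, 0.0803]
ee_rot: [2.576, 1.798, -0.001]
force: [-1.9, 1.2, 7.7]
width: 0.172
gripper_force: 30.5
```

```bash
python3 st.py; python3 tab.py
```

```text
26.975 [0.584  0.0323 0.0803] [ 0.21  0.55 -0.51  1.78  0.33  0.9  -0.8 ] [-1.9   1.18  7.72] [0.3  0.29 0.52] 0.172 30.5 yaw 69.8
table z 0.11294335215776263 227
```

The stop is reached: torque stepped from 0.15 to 0.5 N m and the table no longer rises. I'll ease back inside the play, then lift the crank off.

Emit:
{"name": "apply_moves", "arguments": {
  "commands": [
    [0,0,0,0,0.13],
    [0,0,0,0,0.12],
    [0,0,0,0,0]
  ]
}}

```text
clock: 27.4
position: [0.5841, 0.0322, 0.0803]
ee_rot: [-2.459, -1.955, 0.0]
force: [-1.0, 1.5, 7.6]
width: 0.167
gripper_force: 29.9
```

```bash
python3 st.py
```

```text
27.4 [0.5841 0.0322 0.0803] [ 0.23  0.56 -0.54  1.77  0.35  0.91 -0.69] [-0.98  1.5   7.63] [0.31 0.23 0.02] 0.167 29.9 yaw 77.0
```

Torque is back to zero. Lifting off.

Emit:
{"name": "apply_moves", "arguments": {
  "commands": [
    [0,0,0,0.05,0],
    [0,0,0,0.08,0],
    [0,0,0,0.1,0],
    [0,0,0,0,0]
  ],
  "newtons": 35
}}

```text
clock: 27.9
position: [0.5845, 0.0318, 0.0943]
ee_rot: [2.461, 1.951, 0.0]
force: [-0.4, -0.5, -4.0]
width: 0.17
gripper_force: 34.9
```

Emit:
{"name": "apply_moves", "arguments": {
  "commands": [
    [0,0,0,0.15,0],
    [0,0,0,0.3,0],
    [0,0,0,0.4,0],
    [0,0,0,0.25,0],
    [0,0,0,0,0]
  ]
}}

```text
clock: 28.52
position: [0.5853, 0.0324, 0.1615]
ee_rot: [2.461, 1.951, 0.004]
force: [0.0, -0.9, -4.2]
width: 0.172
gripper_force: 34.9
```

```bash
python3 st.py; python3 tab.py; python3 - <<'E'
from h import *
p,d=imaging.get_image("top");X=cloud(d,pose("top"));t=np.load("pics/top0.npz")
m=(t["d"]>0);X0=cloud(t["d"],pose("top"))
k=m&(X0[...,2]>.016)&(X0[...,2]<.024)&(abs(X0[...,0]-.49)<.065)&(abs(X0[...,1]-.32)<.065)
k2=(d>0)&(X[...,2]>.016)&(X[...,2]<.024)&(abs(X[...,0]-.49)<.065)&(abs(X[...,1]-.32)<.065)
k3=(d>0)&(X[...,2]>.028)&(X[...,2]<.042)&(abs(X[...,0]-.49)<.03)&(abs(X[...,1]-.32)<.03)
print("block",cv2.minAreaRect(X[k2][:,:2].astype(np.float32)*1000),"post",k3.sum(),X[k3].mean(0))
E
```

```text
28.525 [0.5853 0.0324 0.1615] [ 0.26  0.47 -0.58  1.69  0.29  1.07 -0.64] [ 0.05 -0.85 -4.21] [ 0.03 -0.06 -0.07] 0.172 34.9 yaw 76.8
table z 0.11264792107442112 53
block ((491.0057067871094, 320.09747314453125), (100.1961441040039, 101.33638000488281), 4.523966312408447) post 20 [0.49259716 0.31706263 0.03320828]
```

Now back to the rest. The block centre (0.491, 0.320) agrees with where the crank was gripped.

Emit:
{"name": "apply_moves", "arguments": {
  "commands": [
    [0,-0.157,0.48,0,0],
    [0,-0.157,0.48,0,0],
    [0,-0.157,0.48,0,0],
    [0,-0.157,0.48,0,0],
    [0,-0.157,0.48,0,0],
    [0,-0.157,0.48,0,0],
    [0,-0.157,0.48,0,0],
    [0,-0.157,0.48,0,0],
    [0,-0.157,0.48,0,0],
    [0,-0.157,0.47,0,0],
    [0,0,0,0,0],
    [0,0,0,0,0]
  ]
}}

```text
clock: 30.12
position: [0.49, 0.3186, 0.159]
ee_rot: [2.461, 1.951, -0.003]
force: [-0.4, -0.7, -3.9]
width: 0.172
gripper_force: 34.9
```

Emit:
{"name": "apply_moves", "arguments": {
  "commands": [
    [0,0,0,-0.4,0],
    [0,0,0,-0.4,0],
    [0,0,0,-0.4,0],
    [0,0,0,-0.2,0],
    [0,0,0,0,0],
    [0,0,0,0,0]
  ]
}}

```text
clock: 30.88
position: [0.4907, 0.3198, 0.0768]
ee_rot: [2.462, 1.951, 0.002]
force: [-0.2, -1.1, -4.1]
width: 0.17
gripper_force: 34.9
```

```bash
python3 st.py
```

```text
30.875 [0.4907 0.3198 0.0768] [-0.27  0.57 -0.58  1.77  0.39  0.91 -1.25] [-0.18 -1.12 -4.08] [-0.09 -0.14  0.04] 0.17 34.9 yaw 76.8
```

Emit:
{"name": "apply_moves", "arguments": {
  "commands": [
    [0,0,0,-0.06,0],
    [0,0,0,-0.06,0],
    [0,0,0,-0.06,0],
    [0,0,0,0,0]
  ]
}}

```text
clock: 31.38
position: [0.4899, 0.3194, 0.0647]
ee_rot: [2.462, 1.952, -0.001]
force: [-1.1, 0.5, -4.1]
width: 0.169
gripper_force: 34.9
```

Emit:
{"name": "apply_moves", "arguments": {
  "commands": [
    [0,0,0,-0.06,0],
    [0,0,0,-0.06,0],
    [0,0,0,-0.04,0],
    [0,0,0,0,0]
  ]
}}

```text
clock: 31.88
position: [0.49, 0.3195, 0.0552]
ee_rot: [2.462, 1.952, -0.001]
force: [-0.4, 0.2, -3.4]
width: 0.171
gripper_force: 34.9
```

Emit:
{"name": "apply_moves", "arguments": {
  "commands": [
    [0,0,0,-0.015,0],
    [0,0,0,0,0]
  ]
}}

```text
clock: 32.12
position: [0.4902, 0.3196, 0.0547]
ee_rot: [2.462, 1.952, 0.0]
force: [0.5, 0.0, -3.5]
width: 0.17
gripper_force: 34.9
```

Emit:
{"name": "apply_moves", "arguments": {
  "commands": [
    [0,0,0,-0.012,0],
    [0,0,0,0,0]
  ]
}}

```text
clock: 32.38
position: [0.4904, 0.3197, 0.0543]
ee_rot: [2.462, 1.952, 0.001]
force: [-1.1, -0.8, 2.2]
width: 0.169
gripper_force: 34.9
```

Seated (contact at the expected height). Release and retreat straight up.

Emit:
{"name": "apply_moves", "arguments": {
  "commands": [
    [70,0,0,0,0],
    [70,0,0,0,0],
    [70,0,0,0,0],
    [70,0,0,0,0],
    [70,0,0,0,0],
    [70,0,0,0.2,0],
    [70,0,0,0.3,0],
    [70,0,0,0.5,0],
    [70,0,0,0.6,0],
    [70,0,0,0.6,0],
    [70,0,0,0,0],
    [70,0,0,0,0]
  ]
}}

```text
clock: 33.88
position: [0.4901, 0.3195, 0.1864]
ee_rot: [2.462, 1.951, 0.001]
force: [-0.5, -0.7, -1.7]
width: 0.699
gripper_force: 0.0
```

```bash
python3 st.py; python3 tab.py; python3 - <<'E'
from h import *
p,d=imaging.get_image("side");X=cloud(d,pose("side"))
m=(d>0)&(np.hypot(X[...,0]-.4905,X[...,1]-.3197)<.03)&(X[...,2]>.05)&(X[...,2]<.12)
print("tang top z",np.percentile(X[m][:,2],[90,97]))
cv2.imwrite("pics/s3.png",p[:,:,::-1])
E
```

```text
33.875 [0.4901 0.3195 0.1864] [-0.23  0.46 -0.63  1.65  0.29  1.13 -1.17] [-0.54 -0.65 -1.67] [ 0.01 -0.06 -0.02] 0.699 0.0 yaw 76.8
table z 0.11305689872714364 295
tang top z [0.08939072 0.09053593]
```

View pics/s3.png

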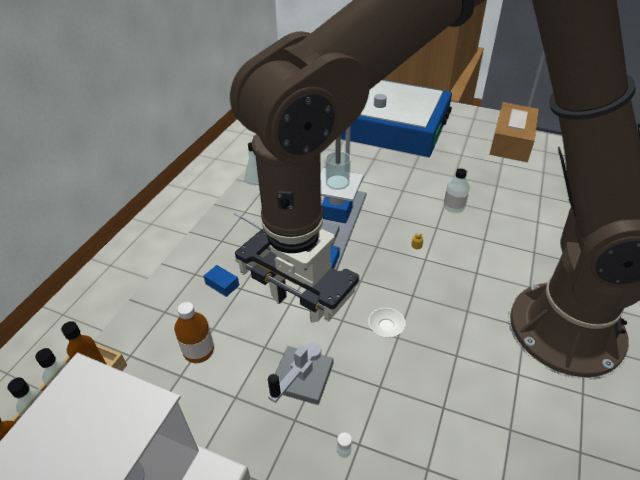

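The crank is fully down on the post: its tang top is at 0.090, as it should be, and it sits at (300,370) in the picture. The table is up and the other things haven't moved.

```bash
python3 -c "
from cell import arm
print(arm.sign_off())"
```

```text
the job is handed in; nothing more can be done
None
```

The job is handed in at about 34 s of the 69 s allowed: the crank was fitted and wound clockwise until the torque rose sharply, which I took as the top stop (table up about 29 mm). It was then lifted off and put fully down on the rest post and let go, and nothing else looked moved in the final picture.

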